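# Move the hanging accessory basket to the hook with the spring buffer

### The job

Take the accessory basket, with the jar standing in it, off its hook and carry it, level and without setting it down anywhere, to the other, empty hook. Hang it on the front part of that hook's arm, just behind the upturned tip, then slide it back along the arm by feel until it has pushed the spring buffer fully in, and leave it hanging there with the buffer pressed. Be gentle: never press the basket hard against either hook (keep it well under 25 N), and leave the other things on the table where they are.

Things in the scene. Friction and masses are not known exactly. Their poses are not given: they have to be found in the camera images.
- basket: Open steel basket, 100 (x) x 130 (y) x 50 mm high, 0.3 to 0.65 kg, origin at the centre of its underside, z up, axes along those of the stand it hangs on. A wire bail in the plane x = 0 rises from its two y sides to a plastic saddle over the middle. The hook arm runs through the closed loop of bail and basket, so it goes in and out lengthways, along x.
- saddle (a point): Middle of the underside of the saddle's roof, 135 mm over the basket's underside; lies on the arm's top face when hanging. The saddle is an upside-down channel along x, 40 mm long (x +-20 mm), inside 20 mm wide (y) and 14 mm deep, astride the hook arm. To pass the tip's stop lift the basket 11 mm or more; 18 mm is good.
- grip (a point): Middle of the grip block on the saddle: 24 x 24 mm square, 40 mm high, from the roof's top (140 mm over the basket's underside) to 180 mm, free all round. This point is 160 mm over the underside, so 240 mm over the work surface when hanging.
- jar: Small white capped jar, 36 mm diameter, 45 mm high, standing loose in the basket; origin at the centre of its underside.
- stand_a: Free-standing hook, fixed. Origin on the work surface under the middle of its 25 mm square post (221 mm high), z up. A level flat steel hook arm runs from the post along the stand's -x axis to its tip at x = -180 mm. The basket starts on this one, its saddle's middle at x = -115 to -85 mm.
- hook_a (a point): Point on the top face of the hook arm of stand_a, against the inner face of the upturned stop: x = -170, y = 0, z = 215 mm in the stand's frame, same axes. The arm is 15 mm wide (y) and 10 mm thick; the stop is as wide, 10 mm long (x = -180 to -170 mm) and stands 10 mm above the arm's top. 
- stand_b: Free-standing hook, fixed. Origin on the work surface under the middle of its 25 mm square post (221 mm high), z up. A level flat steel hook arm runs from the post along the stand's -x axis to its tip at x = -180 mm. This is the empty one to hang the basket on; a collar with a spring buffer is clamped on its arm. A safe place to lower the saddle's middle is x = -144 mm.
- hook_b (a point): Point on the top face of the hook arm of stand_b, against the inner face of the upturned stop: x = -170, y = 0, z = 215 mm in the stand's frame, same axes. The arm is 15 mm wide (y) and 10 mm thick; the stop is as wide, 10 mm long (x = -180 to -170 mm) and stands 10 mm above the arm's top. 
- buffer (a joint): Spring buffer on stand_b: dark plate 32 x 23 mm around the arm, before a grey collar, both 1 to 2 mm lower than the saddle roof's top. 0 = out, 0.008 m = fully in. Soft spring, 1.1 N at most (less than the basket's friction of 3 to 7 N, so it stays in), then a stiff pad: 5 N plus 3 N per mm. Place not measured: it is met with the saddle's middle at stand x = -120 to -80 mm; feel for it.
- bottle: Bystander: white plastic bottle, 56 mm diameter, 150 mm high, between or behind the stands; origin under its centre.
- bowl: Bystander: steel bowl, 90 mm diameter, 35 mm high, in front between the stands; origin under its centre.
- carton: Bystander: cardboard box 120 x 110 x 65 mm on the left; origin under its centre.
- tin: Bystander: steel tin, 70 mm diameter, 90 mm high, on the right; origin under its centre.
- mug: Bystander: clear plastic beaker, 68 mm diameter, 80 mm high, on the left; origin under its centre.
- driver: Bystander: screwdriver lying on the right; origin under its middle.

How it is judged:
On the way, in this order (a step that is already met when the one before it is completed fails the run):
1. the basket has been taken off the first hook: drawn clear of its tip (horizontal distance between saddle and stand_a above 0.2 m), for 0.1 s.
2. the basket hangs on the other hook's arm, behind its tip, with the buffer still out (z of saddle in the frame of stand_b between 0.211 and 0.219 m and y of saddle in the frame of stand_b between -0.008 and 0.008 m and x of saddle in the frame of stand_b between -0.162 and -0.06 m and angle between basket's own z axis and vertical below 0.12 rad and value of joint buffer below 0.003 m), for 0.2 s.
At the end, for the whole second after the job is handed in: The basket hangs at rest and let go on stand_b: saddle roof within 4 mm of the arm's top and 8 mm of its centre line, tilt under 0.12 rad, buffer pressed in more than 5.5 of its 8 mm, and the jar standing in the basket (z of saddle in the frame of stand_b between 0.211 and 0.219 m and y of saddle in the frame of stand_b between -0.008 and 0.008 m and x of saddle in the frame of stand_b between -0.162 and -0.06 m and angle between basket's own z axis and vertical below 0.12 rad and value of joint buffer above 0.0055 m and linear speed of basket below 0.02 m/s and angular speed of basket below 0.1 rad/s and angle between jar's own z axis and vertical below 0.3 rad and z of jar in the frame of basket between -0.01 and 0.02 m and horizontal distance between jar and basket below 0.075 m); the robot touches nothing.
It fails at once if the basket is set down or lowered to less than 40 mm over the table (height (world z) of basket below 0.04 m).
It fails at once if the basket is tilted more than 0.25 rad (angle between basket's own z axis and vertical above 0.25 rad).
It fails at once if the basket is pressed on either hook or the buffer with more than 25 N (contact force between basket and stand_a above 25 N or contact force between basket and stand_b above 25 N).
It fails at once if the jar falls over (angle between jar's own z axis and vertical above 0.6 rad).
It fails at once if another thing on the table is moved more than 30 mm (distance of any of bottle, bowl, carton, tin, mug, driver from where it was at the start of the episode above 0.03 m).
It also fails if it takes over 64 s, if anything falls off the work surface, if the arm or the gripper's body presses on something with over 40 N, if the wrist force passes 120 N, or if a joint passes its speed limit or range.

### The arm

A 6-joint arm with a two-finger parallel gripper is mounted at the origin on the work surface. World frame = base frame: x ahead of the robot, y to its left, z up, the work surface at z = 0. Lengths are in m, angles in rad, forces in N, time in s.
With the tool pointing down it reaches from about 0.3 to 0.875 m from the base axis. Payload 6.4 kg.
Tool frame: the origin (TCP) lies at the centre of the arm's flange, where the gripper is bolted on; the fingertips stand 173 mm ahead of it and the grasp point (between the pads) lies 155 mm ahead of it (ctrl.pinch_z is the distance from the TCP to the grasp point, in m); z points along the fingers, y is the direction in which the jaws open and shut (so a half turn about z gives the same grasp; the last joint's range is limited). The gripper opens to 85 mm and grips with 20 to 120 N. Pads are 22 mm wide; open, the fingers measure 114 mm over their backs; the gripper's body (76 mm by 85 mm) begins 54 mm behind the grasp point. The pads swing forward as they close: fully open they stand 13 mm farther back than shut.
Start: joints at [1.104, 0.181, 1.607, -0, 1.354, -0.206], TCP at [0.148, 0.556, 0.405] pointing down, gripper open.
Joint ranges: [-2.99, 2.99], [-0.89, 2.07], [0.3, 2.58], [-1.14, 4.28], [0, 2.63], [-3.12, 3.12]. Speed limits (rad/s): [2.57, 2.57, 3.01, 3.14, 3.14, 3.14].

### API

Orientations are given as a unit quaternion [w, x, y, z].
In Python, from bench import ctrl gives the robot as it stands.
- The arm moves only by the tool drive_tool, never from a script. Its argument "commands" is a list that holds one entry, the list of rows, each a list of 7 numbers: the shift along the tool's x, y, z in units of 50 mm (1.0 is 50 mm), then the turn, a rotation vector about the tool's x, y, z in units of 8 degrees (1.0 is 8 degrees), then the closure in counts, from 0 (fully open) to 255 (shut). A call has 1 to 10 rows; each row shifts and turns the commanded pose from where the row before left it, along the tool's axes as they then stand; what a row does not reach is not made up. A row lasts 1/10 s, in which the tool goes at most 50 mm and 8.59 degrees, less where a joint would pass 70% of its speed; a pose out of reach is approached as far as the arm can. A call is refused whole if a number of a shift passes 1 or a number of a turn 1, either way. A call with a gripper value outside its range is refused whole. The fingers move at their own pace and stop on an object; the grip force is fixed at half the most. Time passes only in rows, so rows that do not move let the fingers close. It gives the time, the measured TCP pose, the force and the opening at its end, in the units of the state.
- ctrl.get_obs(): the state, without advancing time (a new reading comes with each control period).
- ctrl.camera(name): name is "scene" or "top" or "wrist"; returns a dict with "pixels" (400x640x3 uint8, red, green, blue), "depth" (400x640 float32, m along the optical axis (not along the pixel's ray), 0 where there is no reading), "intrinsics" (3x3 intrinsics, pixels), "k1" (the pictures are not rectified: a ray, as slopes to the right and down, at radius r is drawn at 1 + k1 r^2 times it, then the intrinsics apply), "R" (3x3) and "t" (3): a world point X has camera coordinates R X + t; the wrist camera has in their place "tool_from_camera" (4x4, takes a point from camera to tool coordinates, whose origin is the TCP and whose axes are the flange's). Camera axes: x right, y down, z forward; pixel columns grow to the right and rows downward; lengths in m; the calibration is good to about 2 mm. A picture is of the moment at which its call begins: read the wrist's pose just before it.
- ctrl.hand_in(): hands the job in, once; it reports no verdict.
The state is a dict: "time_s": time; "q": joint angles; "dq": joint speeds; "joint_efforts": joint torques, N m; "eef_pos": TCP position; "eef_rot": TCP orientation; "wrist_force": force on the tool from outside, world axes, zero at the start; "torque": the same for the moment, N m; "opening": opening from 0.0 (shut) to 1.0 (fully open).
Only numpy, scipy, OpenCV 4.12 (cv2) and the standard library are available. Lean on these libraries where they do the work, as an engineer would, in place of code of your own. Each camera call takes 0.05 s, during which the arm holds its last target. There are 200 camera calls.

## Working session

There is one attempt and no reset: what is moved stays moved. The work goes in short steps, Python scripts to look and compute and a tool call to move; the robot and the scene stay as the last step left them, time stands still between calls to the robot, and variables do not carry over. Pictures are saved under pics/ and viewed, about 8 in all and at most 12, crops included, and the job is handed in when it is done.

Besides the shell and the picture viewer there is one more tool, called after "Emit:" by a JSON object that holds its "name" and its "arguments". drive_tool: Moves the arm, as the interface text tells. Its arguments: {"type":"object","properties":{"commands":{"type":"array","items":{"type":"array","items":{"type":"array","items":{"type":"number"}}}}},"required":["commands"]}

```bash
mkdir -p pics; python3 - <<'E'
from bench import ctrl
import cv2,numpy as np
o=ctrl.get_obs();print(o)
for n in("top","scene"):
    c=ctrl.camera(n);np.savez(f"pics/{n}0.npz",**{k:v for k,v in c.items()})
    cv2.imwrite(f"pics/{n}0.png",c["pixels"][...,::-1]);print(n,c["R"],c["t"],c["intrinsics"],c["k1"])
E
```

```text
{'time_s': 0.0, 'q': array([ 1.10370855e+00,  1.81528493e-01,  1.60799884e+00, -3.00652296e-06,
        1.35379636e+00, -2.06275660e-01]), 'dq': array([ 2.15134219e-03,  7.03444682e-06,  1.84462688e-03, -3.49169576e-04,
        4.97169218e-04,  3.74131539e-04]), 'joint_efforts': array([ 2.51001045e-03, -4.44848907e+01, -3.51355219e+01,  4.57460067e-05,
        8.70056654e-03,  2.16263163e-05]), 'eef_pos': array([0.14812654, 0.55533203, 0.40379538]), 'eef_rot': array([-2.84543790e-04,  1.30036391e-01,  9.91508844e-01, -8.17407122e-04]), 'wrist_force': array([-0.09711077,  0.12788743, -0.5982633 ]), 'torque': array([-0.03164959, -0.04394299, -0.07850834]), 'opening': 0.9994371763809807}
top [[ 0.02966393 -0.99953006 -0.00772706]
 [-0.99213528 -0.02850223 -0.12188199]
 [ 0.12160447  0.01128179 -0.99251452]] [-0.01615232  0.58840073  1.60173286] [[453.72031352   0.         315.6751862 ]
 [  0.         453.72031352 199.29377132]
 [  0.           0.           1.        ]] 0.04120684376616621
scene [[ 0.84538053  0.5340489  -0.01111413]
 [ 0.41670574 -0.67236241 -0.61178846]
 [-0.33419768  0.51256273 -0.79094334]] [-0.48384501 -0.16154928  1.40983591] [[442.14936609   0.         323.13458144]
 [  0.         442.14936609 205.49772166]
 [  0.           0.           1.        ]] -0.12584199534180968
```

View pics/top0.png

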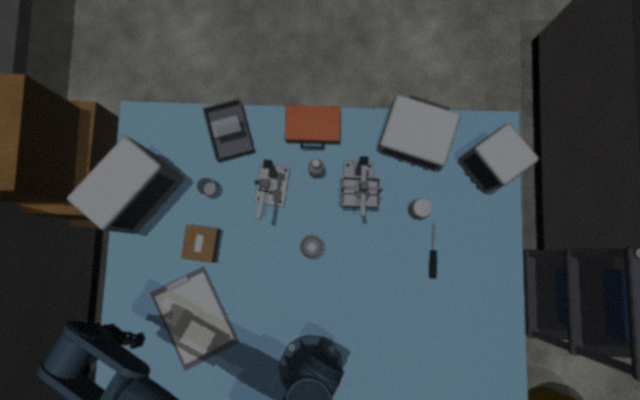

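View pics/scene0.png

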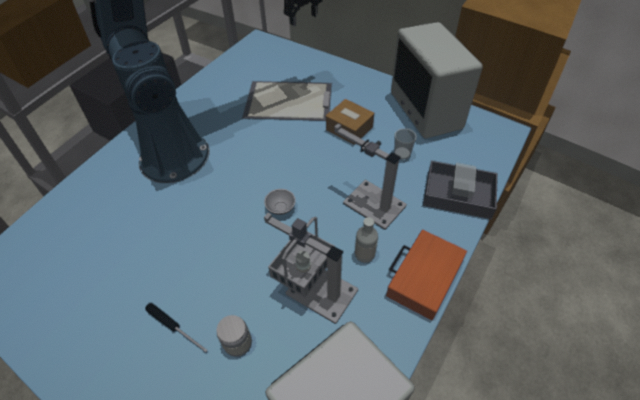

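The top view shows stand A with the basket at about (363,187) and the empty stand B at (268,188), both with their arms towards the robot. The scene view agrees: basket grip at (299,229), B's collar at (372,148). Next I'll get coarse positions from depth.

```bash
cat > h.py <<'E'
import numpy as np,cv2
def cloud(c,R,t):
    """world points for each pixel (R,t world->cam)"""
    K=c["intrinsics"];k1=float(c["k1"]);h,w=c["depth"].shape
    u,v=np.meshgrid(np.arange(w),np.arange(h))
    pts=np.stack([u,v],-1).reshape(-1,1,2).astype(float)
    s=cv2.undistortPoints(pts,K,np.array([k1,0,0,0,0.])).reshape(h,w,2)
    z=c["depth"];X=np.dstack([s*z[...,None],z])
    return (X-t)@R
E
python3 - <<'E'
from h import *
for n in("top","scene"):
    c=dict(np.load(f"pics/{n}0.npz"));P=cloud(c,c["R"],c["t"]);ok=c["depth"]>0
    for nm,yl in(("A",(-.3,-.02)),("B",(.0,.35))):
        m=ok&(P[...,2]>.195)&(P[...,2]<.235)&(P[...,0]>.35)&(P[...,0]<.85)&(P[...,1]>yl[0])&(P[...,1]<yl[1])
        Q=P[m];px=c["pixels"][m].mean(1)
        print(n,nm,len(Q))
        i=np.argsort(Q[:,0])
        for a in np.arange(Q[:,0].min(),Q[:,0].max(),.015):
            s=(Q[:,0]>=a)&(Q[:,0]<a+.015)
            if s.any(): print(np.round([*Q[s].mean(0),Q[s,1].min(),Q[s,1].max(),s.sum(),px[s].mean()],3))
    m=ok&(P[...,2]>.25)&(P[...,2]<.275)&(abs(P[...,1])<.35)&(P[...,0]>.4)&(P[...,0]<.8)
    Q=P[m];print("grip?",len(Q),np.round(Q.mean(0),3),np.round(Q.min(0),3),np.round(Q.max(0),3))
E
```

```text
top A 393
[ 0.523 -0.15   0.219 -0.158 -0.143 25.    97.813]
[  0.54   -0.15    0.216  -0.157  -0.143  25.    104.373]
[  0.556  -0.15    0.214  -0.157  -0.143  24.    104.889]
[  0.57   -0.15    0.215  -0.156  -0.143  21.    104.127]
[ 0.586 -0.149  0.215 -0.165 -0.137 33.    87.495]
[ 0.601 -0.151  0.217 -0.214 -0.088 46.    71.268]
[ 6.1100e-01 -1.4400e-01  2.1900e-01 -2.1300e-01 -8.5000e-02  6.0000e+01
  8.7094e+01]
[ 0.632 -0.15   0.216 -0.158 -0.138 16.    89.708]
[  0.645  -0.151   0.215  -0.158  -0.144  23.    101.42 ]
[  0.66   -0.152   0.214  -0.158  -0.144  24.    100.736]
[ 0.675 -0.151  0.214 -0.158 -0.144 21.    97.159]
[ 0.689 -0.151  0.219 -0.163 -0.139 42.    39.857]
[ 0.703 -0.15   0.221 -0.163 -0.139 33.    38.939]
top B 429
[  0.505   0.181   0.222   0.175   0.19   25.    106.773]
[  0.521   0.179   0.215   0.172   0.188  25.    111.333]
[  0.536   0.178   0.215   0.17    0.186  26.    112.244]
[  0.551   0.175   0.215   0.168   0.183  21.    111.413]
[  0.566   0.174   0.215   0.166   0.181  26.    109.692]
[  0.582   0.171   0.214   0.158   0.179  26.    102.923
[... 1401 characters left out ...]
187 35.    99.39 ]
[  0.538   0.175   0.214   0.169   0.184  38.    100.754]
[  0.553   0.173   0.214   0.166   0.182  36.    101.787]
[  0.568   0.171   0.214   0.164   0.184  36.    100.435]
[  0.582   0.169   0.214   0.161   0.178  28.    106.536]
[ 0.597  0.164  0.215  0.151  0.186 69.    69.473]
[ 0.614  0.163  0.217  0.147  0.198 81.    71.988]
[ 0.626  0.165  0.215  0.148  0.196 87.    72.567]
[  0.643   0.159   0.214   0.154   0.171  40.    106.892]
[  0.657   0.158   0.213   0.147   0.168  36.    104.611]
[ 0.673  0.153  0.216  0.142  0.171 85.    47.086]
[ 0.688  0.154  0.214  0.142  0.169 88.    44.617]
grip? 141 [ 0.614 -0.155  0.259] [ 0.6   -0.166  0.25 ] [ 0.625 -0.14   0.263]
```

Both cameras agree to about 5 mm:
- Grip: about (0.611, -0.152), top at z 0.26.
- Arm A: yaw about 0.
- Arm B: yaw about -7.4°, tip near x 0.50.

I'll turn the jaws along the arm (yaw 0), which makes tool x equal world y and tool y equal world x. I'll also rise 80 mm.

Emit:
{"name": "drive_tool", "arguments": {"commands": [[[0,0,-0.16,0,0,1,0],[0,0,-0.16,0,0,1,0],[0,0,-0.16,0,0,1,0],[0,0,-0.16,0,0,1,0],[0,0,-0.16,0,0,1,0],[0,0,-0.16,0,0,1,0],[0,0,-0.16,0,0,1,0],[0,0,-0.16,0,0,1,0],[0,0,-0.16,0,0,1,0],[0,0,-0.16,0,0,0.38,0]]]}}

```text
time_s: 1.1
eef_pos: [0.1482, 0.5555, 0.4845]
eef_rot: [0.0, 0.709, 0.706, -0.001]
wrist_force: [0.8, 0.8, 0.3]
opening: 1.0
```

Emit:
{"name": "drive_tool", "arguments": {"commands": [[[-0.7,0.42,0,0,0,0,0],[-0.7,0.42,0,0,0,0,0],[-0.7,0.42,0,0,0,0,0],[-0.7,0.42,0,0,0,0,0],[-0.7,0.42,0,0,0,0,0],[-0.7,0.42,0,0,0,0,0],[-0.7,0.42,0,0,0,0,0],[-0.7,0.42,0,0,0,0,0],[-0.7,0.42,0,0,0,0,0],[-0.7,0.42,0,0,0,0,0]]]}}

```text
time_s: 2.1
eef_pos: [0.3587, 0.2041, 0.4845]
eef_rot: [-0.0, 0.707, 0.707, -0.0]
wrist_force: [0.5, 0.4, 0.1]
opening: 1.003
```

Emit:
{"name": "drive_tool", "arguments": {"commands": [[[-0.15,0.8,-0.2,0,0,0,0],[-0.15,0.8,-0.2,0,0,0,0],[-0.15,0.8,-0.2,0,0,0,0],[0,0,0,0,0,0,0],[0,0,0,0,0,0,0]]]}}

```text
time_s: 2.6
eef_pos: [0.4788, 0.1828, 0.5137]
eef_rot: [-0.001, 0.707, 0.707, -0.001]
wrist_force: [-0.3, -0.1, -1.0]
opening: 1.002
```

```bash
cat >> h.py <<'E'
from scipy.spatial.transform import Rotation as Ro
def wrist(ctrl,name):
    o=ctrl.get_obs();c=ctrl.camera("wrist");w,x,y,z=o["eef_rot"]
    T=np.eye(4);T[:3,:3]=Ro.from_quat([x,y,z,w]).as_matrix();T[:3,3]=o["eef_pos"]
    T=T@c["tool_from_camera"];R=T[:3,:3].T;t=-R@T[:3,3]
    cv2.imwrite(f"pics/{name}.png",c["pixels"][...,::-1])
    P=cloud(c,R,t);P[c["depth"]<=0]=np.nan
    return c,P,o
def bins(P,I,xl,yl,zl,d=.01):
    m=(P[...,0]>xl[0])&(P[...,0]<xl[1])&(P[...,1]>yl[0])&(P[...,1]<yl[1])&(P[...,2]>zl[0])&(P[...,2]<zl[1])
    Q=P[m];b=I[m].mean(1)
    for a in np.arange(*xl,d):
        s=(Q[:,0]>=a)&(Q[:,0]<a+d)
        if s.sum()>5: print("x%.3f ymid%.4f w%.3f z%.4f n%d br%.0f"%(a+d/2,Q[s,1].mean(),np.ptp(np.percentile(Q[s,1],[1,99])),np.median(Q[s,2]),s.sum(),b[s].mean()))
    return Q
E
python3 - <<'E'
from h import *;from bench import ctrl
c,P,o=wrist(ctrl,"w1");print(o["eef_pos"],c["tool_from_camera"])
bins(P,c["pixels"],(.47,.71),(.1,.25),(.208,.235))
E
```

```text
[0.47881028 0.18283289 0.51371163] [[-4.22628159e-04 -9.57438970e-01 -2.88635480e-01  7.50420077e-02]
 [ 9.99999911e-01 -4.02377313e-04 -1.29493441e-04 -8.59232180e-04]
 [ 7.84169846e-06 -2.88635509e-01  9.57439055e-01  3.16059214e-02]
 [ 0.00000000e+00  0.00000000e+00  0.00000000e+00  1.00000000e+00]]
x0.495 ymid0.1789 w0.008 z0.2191 n29 br113
x0.505 ymid0.1836 w0.016 z0.2239 n271 br129
x0.515 ymid0.1813 w0.016 z0.2141 n200 br155
x0.525 ymid0.1799 w0.016 z0.2141 n216 br156
x0.535 ymid0.1787 w0.016 z0.2142 n218 br160
x0.545 ymid0.1775 w0.016 z0.2142 n212 br157
x0.555 ymid0.1761 w0.016 z0.2141 n220 br162
x0.565 ymid0.1749 w0.016 z0.2142 n213 br162
x0.575 ymid0.1735 w0.015 z0.2142 n205 br164
x0.585 ymid0.1697 w0.024 z0.2142 n264 br150
x0.595 ymid0.1723 w0.030 z0.2153 n363 br107
x0.605 ymid0.1708 w0.030 z0.2170 n477 br113
x0.615 ymid0.1772 w0.047 z0.2173 n612 br115
x0.625 ymid0.1742 w0.046 z0.2176 n397 br122
x0.635 ymid0.1658 w0.016 z0.2142 n171 br175
x0.645 ymid0.1646 w0.015 z0.2141 n187 br176
x0.655 ymid0.1634 w0.015 z0.2140 n184 br176
x0.665 ymid0.1613 w0.026 z0.2179 n416 br91
x0.675 ymid0.1607 w0.028 z0.2201 n331 br66
x0.685 ymid0.1598 w0.027 z0.2201 n307 br66
x0.695 ymid0.1624 w0.026 z0.2198 n73 br83
```

View pics/w1.png

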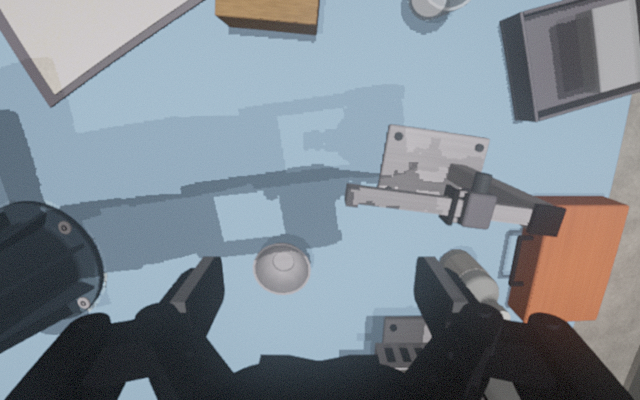

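The wrist view shows arm B cleanly: tip at (352,195), buffer plate at about (450,205), collar at (478,205), post at (548,218). B's post centre is near (0.677, 0.161) with yaw about -7.3°. The buffer front is at world x about 0.588. Next, stand A.

Emit:
{"name": "drive_tool", "arguments": {"commands": [[[-0.83,0.22,0,0,0,0,0],[-0.83,0.22,0,0,0,0,0],[-0.83,0.22,0,0,0,0,0],[-0.83,0.22,0,0,0,0,0],[-0.83,0.22,0,0,0,0,0],[-0.83,0.22,0,0,0,0,0],[-0.83,0.22,0,0,0,0,0],[-0.83,0.22,0,0,0,0,0],[0,0,0,0,0,0,0],[0,0,0,0,0,0,0]]]}}

```text
time_s: 3.65
eef_pos: [0.5658, -0.1485, 0.5142]
eef_rot: [-0.001, 0.707, 0.707, -0.0]
wrist_force: [0.1, 0.2, 0.1]
opening: 1.001
```

```bash
python3 - <<'E'
from h import *;from bench import ctrl
c,P,o=wrist(ctrl,"w2");print(o["eef_pos"],o["eef_rot"],o["wrist_force"])
bins(P,c["pixels"],(.5,.73),(-.17,-.13),(.208,.235))
def rect(m):
    Q=P[m][:,:2];r=cv2.minAreaRect((Q*1000).astype(np.float32));print(len(Q),np.median(P[m][:,2]),r)
B=lambda x0,x1,y0,y1,z0,z1:(P[...,0]>x0)&(P[...,0]<x1)&(P[...,1]>y0)&(P[...,1]<y1)&(P[...,2]>z0)&(P[...,2]<z1)
print("grip top");rect(B(.56,.66,-.2,-.1,.252,.275))
print("postA top");rect(B(.68,.74,-.18,-.12,.217,.23))
Q=P[B(.56,.66,-.25,-.05,.1,.21)];print(np.round(Q.min(0),3),np.round(Q.max(0),3))
Q=P[B(.56,.66,-.25,-.05,.1,.145)];print("jar?",len(Q),np.round(np.median(Q,0),3),np.round(Q.min(0),3),np.round(Q.max(0),3))
E
```

```text
[ 0.56584388 -0.14851632  0.51424422] [-7.16139602e-04  7.07284468e-01  7.06928686e-01 -3.63715135e-05] [0.14458585 0.17907871 0.07338784]
x0.515 ymid-0.1496 w0.015 z0.2239 n43 br158
x0.525 ymid-0.1496 w0.015 z0.2235 n287 br135
x0.535 ymid-0.1504 w0.015 z0.2141 n218 br121
x0.545 ymid-0.1503 w0.015 z0.2142 n226 br116
x0.555 ymid-0.1505 w0.015 z0.2141 n227 br115
x0.565 ymid-0.1504 w0.015 z0.2141 n221 br114
x0.575 ymid-0.1506 w0.015 z0.2141 n212 br113
x0.585 ymid-0.1506 w0.015 z0.2141 n228 br118
x0.595 ymid-0.1496 w0.028 z0.2192 n452 br99
x0.605 ymid-0.1374 w0.010 z0.2200 n162 br111
x0.615 ymid-0.1378 w0.010 z0.2206 n147 br114
x0.625 ymid-0.1404 w0.010 z0.2189 n132 br116
x0.635 ymid-0.1504 w0.021 z0.2141 n183 br162
x0.645 ymid-0.1513 w0.015 z0.2141 n218 br165
x0.655 ymid-0.1513 w0.015 z0.2141 n219 br171
x0.665 ymid-0.1515 w0.015 z0.2142 n212 br179
x0.675 ymid-0.1513 w0.015 z0.2141 n218 br179
x0.685 ymid-0.1512 w0.027 z0.2190 n402 br98
x0.695 ymid-0.1513 w0.027 z0.2201 n379 br72
x0.705 ymid-0.1512 w0.027 z0.2201 n374 br74
x0.715 ymid-0.1504 w0.026 z0.2200 n81 br98
grip top
1115 0.2589656544581656 ((610.3245849609375, -151.20111083984375), (24.169498443603516, 24.52422332763672), 89.70039367675781)
postA top
1045 0.22009595451117722 ((698.4246215820312, -152.17796325683594), (27.601348876953125, 28.289424896240234), 89.5899887084961)
[ 0.56  -0.217  0.1  ] [ 0.66  -0.085  0.21 ]
jar? 2324 [ 0.609 -0.144  0.127] [ 0.56  -0.217  0.1  ] [ 0.66  -0.085  0.144]
```

View pics/w2.png

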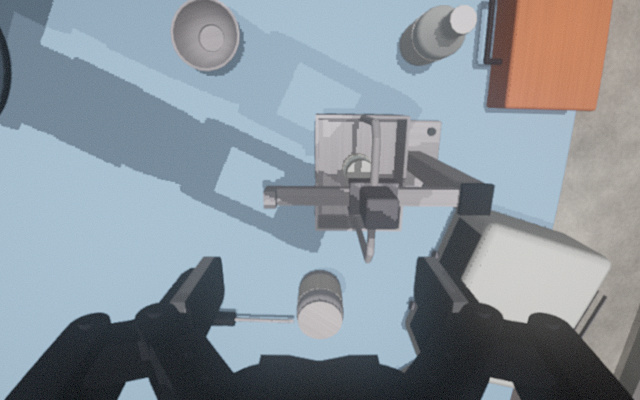

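The wrist view confirms grip block A, with its top at (380,205), the jar cap at (358,172), tip A at (270,195) and post at (476,197). The grip measures 24 x 24 mm at (0.6103, -0.1512) with its top at 0.26, as it should. I'll descend with the grasp point at z 0.243.

Emit:
{"name": "drive_tool", "arguments": {"commands": [[[-0.05,0.45,0,0,0,0,0],[0,0.44,-0.0,0,0,0,0],[0,0,0.4,0,0,0,0],[0,0,0.4,0,0,0,0],[0,0,0.4,0,0,0,0],[0,0,0.4,0,0,0,0],[0,0,0.4,0,0,0,0],[0,0,0.32,0,0,0,0],[0,0,0,0,0,0,0],[0,0,0,0,0,0,0]]]}}

```text
time_s: 4.7
eef_pos: [0.611, -0.1504, 0.3992]
eef_rot: [0.0, 0.707, 0.708, 0.0]
wrist_force: [-0.2, 0.5, 0.7]
opening: 1.0
```

Emit:
{"name": "drive_tool", "arguments": {"commands": [[[0,0,0,0,0,0,100],[0,0,0,0,0,0,150],[0,0,0,0,0,0,165],[0,0,0,0,0,0,172],[0,0,0,0,0,0,180],[0,0,0,0,0,0,190],[0,0,0,0,0,0,255],[0,0,0,0,0,0,255],[0,0,0,0,0,0,255],[0,0,0,0,0,0,255]]]}}

```text
time_s: 5.7
eef_pos: [0.611, -0.1513, 0.399]
eef_rot: [0.0, 0.707, 0.707, 0.0]
wrist_force: [-1.1, 0.2, 3.8]
opening: 0.272
```

Emit:
{"name": "drive_tool", "arguments": {"commands": [[[0,0,-0.05,0,0,0,255],[0,0,-0.05,0,0,0,255],[0,0,-0.05,0,0,0,255],[0,0,-0.06,0,0,0,255],[0,0,-0.06,0,0,0,255],[0,0,-0.06,0,0,0,255],[0,0,-0.05,0,0,0,255],[0,0,0,0,0,0,255],[0,0,0,0,0,0,255],[0,0,0,0,0,0,255]]]}}

```text
time_s: 6.7
eef_pos: [0.6109, -0.1513, 0.4175]
eef_rot: [-0.0, 0.707, 0.707, -0.0]
wrist_force: [0.6, -0.7, -6.6]
opening: 0.27
```

```bash
python3 - <<'E'
from h import *;from bench import ctrl
c,P,o=wrist(ctrl,"w3");print(o["eef_pos"],o["eef_rot"],o["wrist_force"],o["torque"])
B=lambda x0,x1,y0,y1,z0,z1:(P[...,0]>x0)&(P[...,0]<x1)&(P[...,1]>y0)&(P[...,1]<y1)&(P[...,2]>z0)&(P[...,2]<z1)
Q=P[B(.54,.67,-.23,-.06,.135,.16)];print(len(Q),np.round(Q.min(0),3),np.round(Q.max(0),3))
if len(Q)>20:
    A=np.c_[Q,np.ones(len(Q))];print(np.round(np.linalg.lstsq(np.c_[Q[:,:2],np.ones(len(Q))],Q[:,2],rcond=None)[0],3))
E
```

```text
[ 0.61090632 -0.15127101  0.41750723] [-1.46892692e-04  7.07022482e-01  7.07191052e-01 -6.76564523e-05] [ 0.58776931 -0.7098621  -6.55473313] [-0.04085362 -0.00077427 -0.03099575]
3171 [ 0.559 -0.206  0.135] [ 0.66  -0.085  0.155]
[-0.002  0.003  0.147]
```

View pics/w3.png

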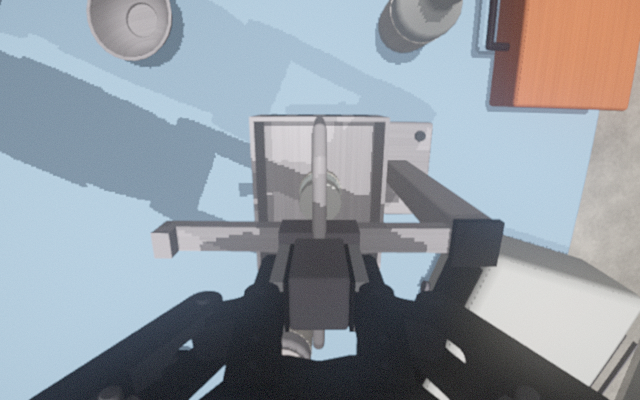

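It shows the basket lifted level, with the jar cap at (320,190) and the grip block between the pads at (320,290). The rim is at 0.148 and the weight about 6.5 N. Now I'll draw it out along -x.

Emit:
{"name": "drive_tool", "arguments": {"commands": [[[0,-0.1,0,0,0,0,255],[0.002,-0.2,0,0,0,0,255],[0.002,-0.32,0,0,0,0,255],[0.003,-0.42,0,0,0,0,255],[0.003,-0.5,0,0,0,0,255],[0.003,-0.5,0,0,0,0,255],[0.002,-0.45,0,0,0,0,255],[0.002,-0.35,0,0,0,0,255],[0,-0.2,0,0,0,0,255],[0,-0.1,0,0,0,0,255]]]}}

```text
time_s: 7.75
eef_pos: [0.453, -0.1504, 0.4179]
eef_rot: [0.0, 0.707, 0.707, 0.0]
wrist_force: [0.4, 0.2, -6.6]
opening: 0.271
```

Emit:
{"name": "drive_tool", "arguments": {"commands": [[[0,0,0,0,0,0,255],[0,0,0,0,0,0,255],[0,0,0,0,0,0,255]]]}}

```text
time_s: 8.05
eef_pos: [0.4545, -0.1506, 0.4177]
eef_rot: [0.0, 0.707, 0.707, 0.0]
wrist_force: [-0.2, 0.2, -7.3]
opening: 0.274
```

Emit:
{"name": "drive_tool", "arguments": {"commands": [[[0.1,0,0,0,0,0,255],[0.2,0,0,0,0,0,255],[0.3,0,0,0,0,0,255],[0.4,-0.02,0,0,0,0,255],[0.5,-0.02,0,0,0,0,255],[0.5,-0.02,0,0,0,0,255],[0.5,-0.02,0,0,0,0,255],[0.5,0,0,0,0,0,255],[0.5,0,0,0,0,0,255],[0.5,0,0,0,0,0,255]]]}}

```text
time_s: 9.05
eef_pos: [0.4493, 0.0517, 0.4177]
eef_rot: [-0.0, 0.707, 0.708, 0.0]
wrist_force: [0.1, -0.5, -6.2]
opening: 0.273
```

Emit:
{"name": "drive_tool", "arguments": {"commands": [[[0.5,0,0,0,0,0,255],[0.5,0,0,0,0,0,255],[0.45,0,0,0,0,0,255],[0.4,0,0,0,0,0,255],[0.4,0,0,0,0,0,255],[0.3,0,0,0,0,0,255],[0.2,0,0,0,0,0,255],[0.05,0,0,0,0,0,255],[0,0,0,0,0,0.1,255],[0,0,0,0,0,0.15,255]]]}}

```text
time_s: 10.05
eef_pos: [0.4498, 0.1892, 0.4176]
eef_rot: [0.0, 0.72, 0.694, -0.0]
wrist_force: [0.1, -0.4, -6.8]
opening: 0.273
```

Emit:
{"name": "drive_tool", "arguments": {"commands": [[[0,0,0,0,0,0.2,255],[0,0,0,0,0,0.2,255],[0,0,0,0,0,0.16,255],[0,0,0,0,0,0.1,255],[0,0,0,0,0,0,255],[0,0,0,0,0,0,255],[0,0,0,0,0,0,255]]]}}

```text
time_s: 10.75
eef_pos: [0.4499, 0.1895, 0.4177]
eef_rot: [0.0, 0.75, 0.661, -0.0]
wrist_force: [-0.0, -0.2, -6.4]
opening: 0.271
```

```bash
python3 - <<'E'
from h import *;from bench import ctrl
c,P,o=wrist(ctrl,"w4");p=o["eef_pos"];w,x,y,z=o["eef_rot"];R=Ro.from_quat([x,y,z,w]).as_matrix()
print(p,o["wrist_force"],"toolx",R[:,0],"tooly",R[:,1])
bins(P,c["pixels"],(.49,.71),(.13,.22),(.209,.232))
m=(P[...,0]>.66)&(P[...,0]<.71)&(abs(P[...,1]-.16)<.03)&(P[...,2]>.216)&(P[...,2]<.23)
print(cv2.minAreaRect((P[m][:,:2]*1000).astype(np.float32)))
m=(P[...,0]>.515)&(P[...,0]<.582)&(abs(P[...,1]-.176)<.02)&(P[...,2]>.209)&(P[...,2]<.218)
print("slope",np.polyfit(P[m][:,0]-.6775,P[m][:,1],1))
E
```

```text
[0.44987409 0.18950485 0.41769439] [-0.02564633 -0.21306906 -6.43641787] toolx [ 1.26287415e-01  9.91993693e-01 -3.79011537e-05] tooly [ 9.91993694e-01 -1.26287415e-01  6.93822152e-06]
x0.495 ymid0.1777 w0.006 z0.2163 n62 br103
x0.505 ymid0.1841 w0.015 z0.2237 n717 br130
x0.515 ymid0.1823 w0.016 z0.2141 n351 br164
x0.525 ymid0.1804 w0.016 z0.2141 n476 br168
x0.535 ymid0.1792 w0.016 z0.2140 n472 br169
x0.545 ymid0.1777 w0.016 z0.2141 n471 br180
x0.555 ymid0.1766 w0.016 z0.2141 n448 br181
x0.565 ymid0.1752 w0.015 z0.2141 n425 br179
x0.575 ymid0.1740 w0.016 z0.2141 n433 br179
x0.585 ymid0.1692 w0.024 z0.2141 n567 br148
x0.595 ymid0.1734 w0.031 z0.2158 n737 br90
x0.605 ymid0.1710 w0.031 z0.2167 n1065 br109
x0.615 ymid0.1782 w0.047 z0.2173 n1273 br115
x0.625 ymid0.1737 w0.047 z0.2177 n662 br123
x0.635 ymid0.1656 w0.016 z0.2142 n291 br180
x0.645 ymid0.1647 w0.016 z0.2138 n145 br174
((0.0, 0.0), (0.0, 0.0), 0.0)
slope [-0.12781973  0.16088082]
```

View pics/w4.png

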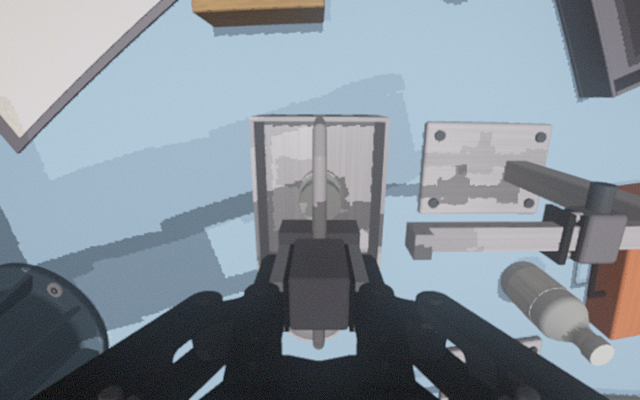

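The view shows the saddle ahead of the tip, (410,240), and the jar upright at (320,190). The channel lies parallel to arm B and about 0.5 mm off its centre line. I'll thread it on to stand x about -0.143.

Emit:
{"name": "drive_tool", "arguments": {"commands": [[[0.01,0.1,0,0,0,0,255],[0,0.2,0,0,0,0.01,255],[0,0.25,0,0,0,0,255],[0,0.25,0,0,0,0,255],[0,0.25,0,0,0,0,255],[0,0.25,0,0,0,0,255],[0,0.2,0,0,0,0,255],[0,0.15,0,0,0,0,255],[0,0.1,0,0,0,0,255],[0,0,0,0,0,0,255]]]}}

```text
time_s: 11.8
eef_pos: [0.5372, 0.1787, 0.4176]
eef_rot: [-0.0, 0.751, 0.66, -0.0]
wrist_force: [0.3, 0.8, -8.1]
opening: 0.273
```

Emit:
{"name": "drive_tool", "arguments": {"commands": [[[0,0,0,0,0,0,255],[0,0,0,0,0,0,255]]]}}

```text
time_s: 12.0
eef_pos: [0.5363, 0.179, 0.4177]
eef_rot: [-0.0, 0.751, 0.66, -0.0]
wrist_force: [-0.5, 0.0, -6.9]
opening: 0.268
```

```bash
python3 - <<'E'
from h import *;from bench import ctrl
c,P,o=wrist(ctrl,"w5");p=o["eef_pos"]
print(p,o["eef_rot"],o["wrist_force"],o["torque"],"line y",.16088-.1278*(p[0]-.6775))
cv2.imwrite("pics/w5c.png",cv2.resize(c["pixels"][130:330,140:600,::-1],None,fx=1.7,fy=1.7))
m=(P[...,0]>.655)&(P[...,0]<.71)&(abs(P[...,1]-.16)<.03)&(P[...,2]>.216)&(P[...,2]<.23)
if m.any():print(m.sum(),cv2.minAreaRect((P[m][:,:2]*1000).astype(np.float32)))
bins(P,c["pixels"],(.49,.71),(.13,.22),(.209,.232))
E
```

```text
[0.5363351  0.17898455 0.41769986] [-1.25320593e-04  7.50858333e-01  6.60463274e-01 -1.07215753e-04] [-0.47408468  0.02703297 -6.94800742] [ 0.02961012  0.03897256 -0.02490463] line y 0.1789208739759111
2152 ((678.4937744140625, 159.60890197753906), (27.86720848083496, 29.24917221069336), 82.72370910644531)
x0.495 ymid0.1793 w0.008 z0.2238 n11 br177
x0.505 ymid0.1843 w0.015 z0.2238 n598 br123
x0.515 ymid0.1879 w0.019 z0.2162 n190 br108
x0.525 ymid0.1943 w0.002 z0.2256 n168 br80
x0.535 ymid0.1934 w0.001 z0.2264 n56 br79
x0.545 ymid0.1916 w0.002 z0.2259 n166 br80
x0.555 ymid0.1838 w0.024 z0.2204 n211 br98
x0.565 ymid0.1750 w0.016 z0.2141 n494 br135
x0.575 ymid0.1737 w0.015 z0.2141 n480 br140
x0.585 ymid0.1708 w0.023 z0.2142 n553 br138
x0.595 ymid0.1722 w0.031 z0.2154 n810 br108
x0.605 ymid0.1710 w0.030 z0.2169 n1058 br118
x0.615 ymid0.1772 w0.047 z0.2175 n1406 br120
x0.625 ymid0.1747 w0.047 z0.2177 n940 br131
x0.635 ymid0.1658 w0.016 z0.2141 n441 br193
x0.645 ymid0.1650 w0.016 z0.2141 n452 br192
x0.655 ymid0.1636 w0.016 z0.2141 n433 br193
x0.665 ymid0.1619 w0.027 z0.2176 n957 br101
x0.675 ymid0.1618 w0.027 z0.2201 n768 br72
x0.685 ymid0.1604 w0.027 z0.2201 n741 br73
x0.695 ymid0.1634 w0.026 z0.2199 n165 br84
```

View pics/w5c.png

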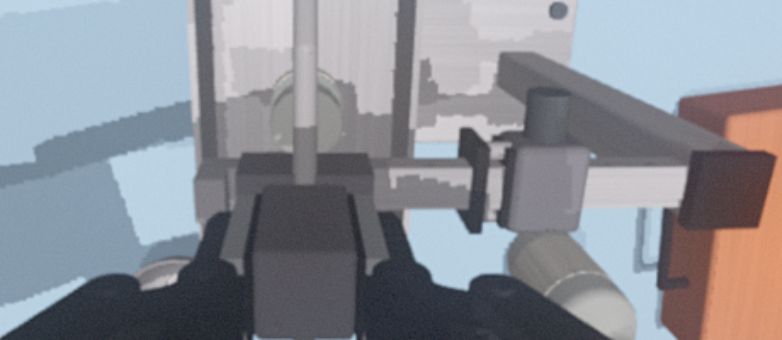

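The channel sits astride the arm, just behind the stop (crop 200–228), and the buffer plate at (472,180) is well ahead. Saddle x is about -0.144. I'll lower it.

Emit:
{"name": "drive_tool", "arguments": {"commands": [[[0,0,0.04,0,0,0,255],[0,0,0.06,0,0,0,255],[0,0,0.06,0,0,0,255],[0,0,0.06,0,0,0,255],[0,0,0.05,0,0,0,255],[0,0,0.03,0,0,0,255],[0,0,0.02,0,0,0,255],[0,0,0.01,0,0,0,255],[0,0,0,0,0,0,255],[0,0,0,0,0,0,255]]]}}

```text
time_s: 13.05
eef_pos: [0.5368, 0.1788, 0.4013]
eef_rot: [0.0, 0.751, 0.66, 0.0]
wrist_force: [0.0, 0.2, -6.3]
opening: 0.273
```

Emit:
{"name": "drive_tool", "arguments": {"commands": [[[0,0,0.01,0,0,0,255],[0,0,0.01,0,0,0,255],[0,0,0,0,0,0,255]]]}}

```text
time_s: 13.35
eef_pos: [0.5367, 0.1788, 0.4001]
eef_rot: [-0.0, 0.751, 0.66, -0.0]
wrist_force: [1.1, 0.5, -5.9]
opening: 0.272
```

Emit:
{"name": "drive_tool", "arguments": {"commands": [[[0,0,0.01,0,0,0,255],[0,0,0,0,0,0,255],[0,0,0,0,0,0,255]]]}}

```text
time_s: 13.65
eef_pos: [0.5367, 0.1789, 0.3997]
eef_rot: [0.0, 0.751, 0.66, -0.0]
wrist_force: [0.1, -1.0, -6.8]
opening: 0.273
```

Emit:
{"name": "drive_tool", "arguments": {"commands": [[[0,0,0.01,0,0,0,255],[0,0,0,0,0,0,255],[0,0,0,0,0,0,255]]]}}

```text
time_s: 13.95
eef_pos: [0.5367, 0.1788, 0.3992]
eef_rot: [0.0, 0.751, 0.66, -0.0]
wrist_force: [0.0, 0.5, -5.9]
opening: 0.268
```

Emit:
{"name": "drive_tool", "arguments": {"commands": [[[0,0,0.01,0,0,0,255],[0,0,0,0,0,0,255],[0,0,0,0,0,0,255]]]}}

```text
time_s: 14.25
eef_pos: [0.5367, 0.1789, 0.3991]
eef_rot: [0.0, 0.751, 0.66, 0.0]
wrist_force: [-2.0, -0.9, -3.4]
opening: 0.273
```

Emit:
{"name": "drive_tool", "arguments": {"commands": [[[0,0,0.006,0,0,0,255],[0,0,0,0,0,0,255],[0,0,0,0,0,0,255]]]}}

```text
time_s: 14.55
eef_pos: [0.5367, 0.1789, 0.399]
eef_rot: [0.0, 0.751, 0.66, 0.0]
wrist_force: [-3.5, -0.2, 1.7]
opening: 0.272
```

Contact is made at z 0.399, with about 8 N on the arm. I'll ease it slightly, then slide back towards the buffer.

Emit:
{"name": "drive_tool", "arguments": {"commands": [[[0,0,-0.004,0,0,0,255],[0,0,0,0,0,0,255],[0,0,0,0,0,0,255]]]}}

```text
time_s: 14.85
eef_pos: [0.5367, 0.1789, 0.399]
eef_rot: [0.0, 0.751, 0.66, 0.0]
wrist_force: [-4.3, 0.0, 4.0]
opening: 0.274
```

Emit:
{"name": "drive_tool", "arguments": {"commands": [[[0,0.02,0,0,0,0,255],[0,0.04,0,0,0,0,255],[0,0.04,0,0,0,0,255],[0,0,0,0,0,0,255]]]}}

```text
time_s: 15.25
eef_pos: [0.5415, 0.1785, 0.399]
eef_rot: [-0.0, 0.751, 0.66, 0.0]
wrist_force: [-5.2, 0.5, 5.3]
opening: 0.27
```

Emit:
{"name": "drive_tool", "arguments": {"commands": [[[0,0,-0.01,0,0,0,255],[0,0,0,0,0,0,255],[0,0,0,0,0,0,255],[0,0,0,0,0,0,255]]]}}

```text
time_s: 15.65
eef_pos: [0.5415, 0.1785, 0.399]
eef_rot: [-0.0, 0.751, 0.66, 0.0]
wrist_force: [-5.1, 2.4, 1.8]
opening: 0.271
```

Emit:
{"name": "drive_tool", "arguments": {"commands": [[[0,0.03,0,0,0,0,255],[0,0.04,0,0,0,0,255],[0,0.04,0,0,0,0,255],[0,0.04,0,0,0,0,255],[0,0.02,0,0,0,0,255],[0,0,0,0,0,0,255]]]}}

```text
time_s: 16.25
eef_pos: [0.5501, 0.1772, 0.399]
eef_rot: [-0.0, 0.751, 0.66, -0.0]
wrist_force: [-4.2, 0.7, 2.4]
opening: 0.273
```

Emit:
{"name": "drive_tool", "arguments": {"commands": [[[0,0,-0.006,0,0,0,255],[0,0.03,0,0,0,0,255],[0,0.04,0,0,0,0,255],[0,0.04,0,0,0,0,255],[0,0.04,0,0,0,0,255],[0,0.04,0,0,0,0,255],[0,0,0,0,0,0,255]]]}}

```text
time_s: 16.95
eef_pos: [0.56, 0.1757, 0.3991]
eef_rot: [0.0, 0.751, 0.66, 0.0]
wrist_force: [0.8, -0.6, -6.1]
opening: 0.271
```

Emit:
{"name": "drive_tool", "arguments": {"commands": [[[0,0.02,0,0,0,0,255],[0,0.02,0,0,0,0,255],[0,0.02,0,0,0,0,255],[0,0.02,0,0,0,0,255],[0,0,0,0,0,0,255]]]}}

```text
time_s: 17.45
eef_pos: [0.5636, 0.1753, 0.3992]
eef_rot: [0.0, 0.751, 0.66, -0.0]
wrist_force: [-0.6, -0.1, -6.1]
opening: 0.274
```

The basket is now just off the arm (weight -6.1 N, sideways force about 0), so it is free of friction and good for feeling the buffer. I'll advance in small steps.

Emit:
{"name": "drive_tool", "arguments": {"commands": [[[0,0.02,0,0,0,0,255],[0,0.02,0,0,0,0,255],[0,0.02,0,0,0,0,255],[0,0.02,0,0,0,0,255],[0,0,0,0,0,0,255]]]}}

```text
time_s: 17.95
eef_pos: [0.5676, 0.1749, 0.3994]
eef_rot: [0.0, 0.751, 0.66, 0.0]
wrist_force: [-0.5, -0.4, -6.2]
opening: 0.272
```

Emit:
{"name": "drive_tool", "arguments": {"commands": [[[0,0.02,0,0,0,0,255],[0,0.02,0,0,0,0,255],[0,0.02,0,0,0,0,255],[0,0,0,0,0,0,255]]]}}

```text
time_s: 18.35
eef_pos: [0.5706, 0.1745, 0.3994]
eef_rot: [0.0, 0.751, 0.66, 0.0]
wrist_force: [0.6, -0.1, -5.8]
opening: 0.27
```

Emit:
{"name": "drive_tool", "arguments": {"commands": [[[0,0.02,0,0,0,0,255],[0,0.02,0,0,0,0,255],[0,0,0,0,0,0,255]]]}}

```text
time_s: 18.65
eef_pos: [0.5725, 0.1742, 0.3994]
eef_rot: [-0.0, 0.751, 0.66, -0.0]
wrist_force: [-1.2, -0.4, -6.8]
opening: 0.27
```

Emit:
{"name": "drive_tool", "arguments": {"commands": [[[0,0.02,0,0,0,0,255],[0,0,0,0,0,0,255],[0,0,0,0,0,0,255]]]}}

```text
time_s: 18.95
eef_pos: [0.5734, 0.1741, 0.3993]
eef_rot: [-0.0, 0.751, 0.66, -0.0]
wrist_force: [0.1, 0.8, -6.1]
opening: 0.278
```

Emit:
{"name": "drive_tool", "arguments": {"commands": [[[0,0.02,0,0,0,0,255],[0,0.02,0,0,0,0,255],[0,0,0,0,0,0,255],[0,0,0,0,0,0,255]]]}}

```text
time_s: 19.35
eef_pos: [0.5754, 0.1739, 0.3993]
eef_rot: [-0.0, 0.751, 0.66, -0.0]
wrist_force: [-0.0, -0.1, -6.4]
opening: 0.275
```

Emit:
{"name": "drive_tool", "arguments": {"commands": [[[0,0.02,0,0,0,0,255],[0,0,0,0,0,0,255],[0,0,0,0,0,0,255]]]}}

```text
time_s: 19.65
eef_pos: [0.5764, 0.1737, 0.3994]
eef_rot: [-0.0, 0.751, 0.66, -0.0]
wrist_force: [-0.6, 0.4, -6.9]
opening: 0.275
```

Emit:
{"name": "drive_tool", "arguments": {"commands": [[[0,0.02,0,0,0,0,255],[0,0,0,0,0,0,255],[0,0,0,0,0,0,255]]]}}

```text
time_s: 19.95
eef_pos: [0.5774, 0.1736, 0.3994]
eef_rot: [-0.0, 0.751, 0.66, -0.0]
wrist_force: [-0.1, 1.2, -6.3]
opening: 0.267
```

```bash
python3 - <<'E'
from h import *;from bench import ctrl
c,P,o=wrist(ctrl,"w6");p=o["eef_pos"];print(p,o["wrist_force"])
u=np.array([.9919,-.127]);n=np.array([.127,.9919]);d=P[...,:2]-np.array([.679,.1607])
s=d@u;t=d@n
print("saddle x",(p[:2]-[.679,.1607])@u)
I=c["pixels"].mean(2)
for a in np.arange(-.125,-.03,.003):
    m=(s>=a)&(s<a+.003)&(P[...,2]>.19)&(P[...,2]<.235)
    for lo,hi in((-.017,.0),(0,.012),(.0125,.017)):
        k=m&(t>lo)&(t<hi)
        print("%.4f [%g] n%d z%.4f br%.0f"%(a,lo,k.sum(),np.median(P[...,2][k]) if k.any() else 0,I[k].mean() if k.any() else 0),end=" | ")
    print()
cv2.imwrite("pics/w6c.png",cv2.resize(c["pixels"][130:330,220:560,::-1],None,fx=2.3,fy=2.3))
E
```

```text
[0.57739692 0.17363521 0.39937086] [-0.07268542  1.16809346 -6.32315863]
saddle x -0.10242286227634562
-0.1250 [-0.017] n0 z0.0000 br0 | -0.1250 [0] n52 z0.2194 br95 | -0.1250 [0.0125] n47 z0.2127 br93 | 
-0.1220 [-0.017] n0 z0.0000 br0 | -0.1220 [0] n57 z0.2197 br98 | -0.1220 [0.0125] n94 z0.2125 br85 | 
-0.1190 [-0.017] n0 z0.0000 br0 | -0.1190 [0] n62 z0.2196 br95 | -0.1190 [0.0125] n91 z0.2122 br85 | 
-0.1160 [-0.017] n0 z0.0000 br0 | -0.1160 [0] n81 z0.2265 br79 | -0.1160 [0.0125] n92 z0.2130 br84 | 
-0.1130 [-0.017] n0 z0.0000 br0 | -0.1130 [0] n84 z0.2267 br79 | -0.1130 [0.0125] n90 z0.2123 br83 | 
-0.1100 [-0.017] n0 z0.0000 br0 | -0.1100 [0] n83 z0.2273 br78 | -0.1100 [0.0125] n87 z0.2132 br83 | 
-0.1070 [-0.017] n0 z0.0000 br0 | -0.1070 [0] n78 z0.2279 br79 | -0.1070 [0.0125] n54 z0.2203 br120 | 
-0.1040 [-0.017] n0 z0.0000 br0 | -0.1040 [0] n83 z0.2279 br79 | -0.1040 [0.0125] n53 z0.2209 br129 | 
-0.1010 [-0.017] n0 z0.0000 br0 | -0.1010 [0] n90 z0.2268 br77 | -0.1010 [0.0125] n79 z0.2150 br91 | 
-0.0980 [-0.017] n0 z0.0000 br0 | -0.0980 [0] n93 z0.2276 br77 | -0.0980 [0.0
[... 1640 characters left out ...]
31 | -0.0500 [0] n88 z0.2140 br158 | -0.0500 [0.0125] n0 z0.0000 br0 | 
-0.0470 [-0.017] n83 z0.2141 br135 | -0.0470 [0] n106 z0.2139 br164 | -0.0470 [0.0125] n0 z0.0000 br0 | 
-0.0440 [-0.017] n83 z0.2142 br137 | -0.0440 [0] n108 z0.2138 br163 | -0.0440 [0.0125] n0 z0.0000 br0 | 
-0.0410 [-0.017] n85 z0.2142 br182 | -0.0410 [0] n109 z0.2138 br167 | -0.0410 [0.0125] n0 z0.0000 br0 | 
-0.0380 [-0.017] n80 z0.2141 br193 | -0.0380 [0] n107 z0.2137 br168 | -0.0380 [0.0125] n0 z0.0000 br0 | 
-0.0350 [-0.017] n81 z0.2142 br193 | -0.0350 [0] n110 z0.2136 br166 | -0.0350 [0.0125] n0 z0.0000 br0 | 
-0.0320 [-0.017] n89 z0.2141 br194 | -0.0320 [0] n103 z0.2137 br165 | -0.0320 [0.0125] n0 z0.0000 br0 |
```

View pics/w6c.png

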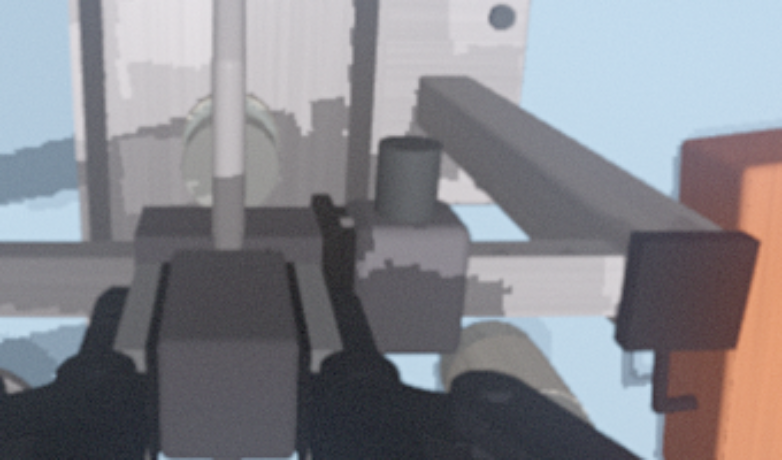

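The crop shows the plate (325,240) against the saddle end and almost on the collar (355), so the buffer is part way in. I'll continue until the pad is felt.

Emit:
{"name": "drive_tool", "arguments": {"commands": [[[0,0.02,0,0,0,0,255],[0,0,0,0,0,0,255],[0,0,0,0,0,0,255]]]}}

```text
time_s: 20.3
eef_pos: [0.5784, 0.1735, 0.3994]
eef_rot: [-0.0, 0.751, 0.66, -0.0]
wrist_force: [-0.8, 1.1, -6.7]
opening: 0.273
```

Emit:
{"name": "drive_tool", "arguments": {"commands": [[[0,0.01,0,0,0,0,255],[0,0,0,0,0,0,255],[0,0,0,0,0,0,255]]]}}

```text
time_s: 20.6
eef_pos: [0.5789, 0.1734, 0.3994]
eef_rot: [-0.0, 0.751, 0.66, -0.0]
wrist_force: [-0.6, 0.5, -5.8]
opening: 0.27
```

Emit:
{"name": "drive_tool", "arguments": {"commands": [[[0,0.01,0,0,0,0,255],[0,0,0,0,0,0,255],[0,0,0,0,0,0,255]]]}}

```text
time_s: 20.9
eef_pos: [0.5794, 0.1733, 0.3994]
eef_rot: [-0.0, 0.751, 0.66, -0.0]
wrist_force: [-1.0, -0.4, -7.1]
opening: 0.268
```

Emit:
{"name": "drive_tool", "arguments": {"commands": [[[0,0.01,0,0,0,0,255],[0,0,0,0,0,0,255],[0,0,0,0,0,0,255]]]}}

```text
time_s: 21.2
eef_pos: [0.5798, 0.1733, 0.3994]
eef_rot: [-0.0, 0.751, 0.66, -0.0]
wrist_force: [-2.0, 1.2, -5.8]
opening: 0.272
```

Emit:
{"name": "drive_tool", "arguments": {"commands": [[[0,0.01,0,0,0,0,255],[0,0,0,0,0,0,255],[0,0,0,0,0,0,255]]]}}

```text
time_s: 21.5
eef_pos: [0.5801, 0.1733, 0.3994]
eef_rot: [-0.0, 0.751, 0.66, -0.0]
wrist_force: [-4.8, 0.4, -5.2]
opening: 0.273
```

Emit:
{"name": "drive_tool", "arguments": {"commands": [[[0,0.01,0,0,0,0,255],[0,0,0,0,0,0,255],[0,0,0,0,0,0,255]]]}}

```text
time_s: 21.8
eef_pos: [0.5805, 0.1732, 0.3994]
eef_rot: [-0.0, 0.751, 0.66, -0.0]
wrist_force: [-5.8, -0.1, -3.8]
opening: 0.273
```

The pad is felt: -2, then -5, then -6 N at x 0.580, so the buffer is fully in. I'll back off about 0.5 mm from the pad, then lower onto the arm.

Emit:
{"name": "drive_tool", "arguments": {"commands": [[[0,-0.008,0,0,0,0,255],[0,0,0.008,0,0,0,255],[0,0,0,0,0,0,255],[0,0,0,0,0,0,255]]]}}

```text
time_s: 22.2
eef_pos: [0.5802, 0.1733, 0.3991]
eef_rot: [-0.0, 0.751, 0.66, -0.0]
wrist_force: [-6.6, 0.4, -3.8]
opening: 0.271
```

Emit:
{"name": "drive_tool", "arguments": {"commands": [[[0,0,0.006,0,0,0,255],[0,0,0,0,0,0,255],[0,0,0,0,0,0,255]]]}}

```text
time_s: 22.5
eef_pos: [0.5802, 0.1733, 0.3991]
eef_rot: [-0.0, 0.751, 0.66, -0.0]
wrist_force: [-6.4, -0.1, -2.9]
opening: 0.273
```

Emit:
{"name": "drive_tool", "arguments": {"commands": [[[0,0,0.006,0,0,0,255],[0,0,0,0,0,0,255],[0,0,0,0,0,0,255]]]}}

```text
time_s: 22.8
eef_pos: [0.5802, 0.1733, 0.3991]
eef_rot: [-0.0, 0.751, 0.66, -0.0]
wrist_force: [-7.3, 0.1, -0.5]
opening: 0.269
```

Emit:
{"name": "drive_tool", "arguments": {"commands": [[[0,-0.008,0,0,0,0,255],[0,0,0,0,0,0,255],[0,0,0,0,0,0,255],[0,0,0,0,0,0,255]]]}}

```text
time_s: 23.2
eef_pos: [0.58, 0.1733, 0.3991]
eef_rot: [0.0, 0.751, 0.66, 0.0]
wrist_force: [-5.7, -0.0, -1.5]
opening: 0.274
```

Emit:
{"name": "drive_tool", "arguments": {"commands": [[[0,0,0,0,0,0,185],[0,0,0,0,0,0,175],[0,0,0,0,0,0,165],[0,0,0,0,0,0,150],[0,0,0,0,0,0,130],[0,0,0,0,0,0,110],[0,0,0,0,0,0,90],[0,0,0,0,0,0,90]]]}}

```text
time_s: 24.0
eef_pos: [0.5801, 0.1732, 0.3984]
eef_rot: [0.0, 0.751, 0.66, 0.0]
wrist_force: [0.4, 0.4, -0.3]
opening: 0.644
```

```bash
python3 - <<'E'
from h import *;from bench import ctrl
c,P,o=wrist(ctrl,"w7");print(o["eef_pos"],o["wrist_force"],o["opening"])
cv2.imwrite("pics/w7c.png",cv2.resize(c["pixels"][130:350,160:560,::-1],None,fx=1.9,fy=1.9))
E
```

```text
[0.58008329 0.17323914 0.39840022] [ 0.43312541  0.43833048 -0.33797072] 0.6437042855349375
```

View pics/w7c.png

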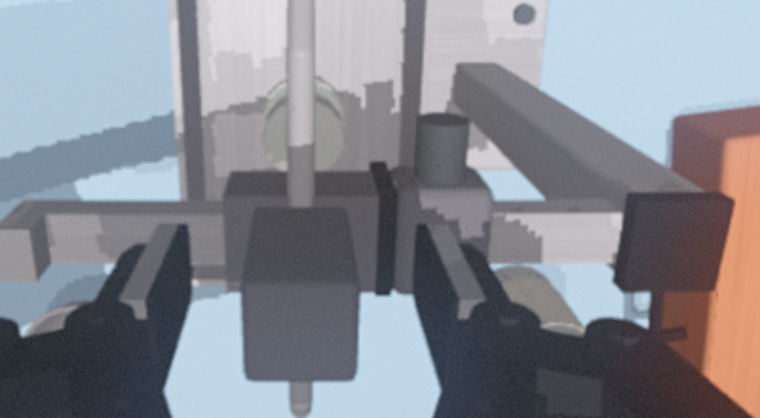

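The fingers are clear on both sides of the grip block, the saddle hangs level, the plate (382,230) is pressed against the collar (398) and the jar is upright. I'll retreat upward and check.

Emit:
{"name": "drive_tool", "arguments": {"commands": [[[0,0,-0.1,0,0,0,90],[0,0,-0.3,0,0,0,90],[0,0,-0.4,0,0,0,90],[0,0,-0.4,0,0,0,90],[0,0,-0.4,0,0,0,90],[0,0,-0.3,0,0,0,90],[0,0,-0.2,0,0,0,90],[0,0,0,0,0,0,90],[0,0,0,0,0,0,90],[0,0,0,0,0,0,90]]]}}

```text
time_s: 25.05
eef_pos: [0.5799, 0.1732, 0.502]
eef_rot: [-0.001, 0.751, 0.66, -0.001]
wrist_force: [-0.8, -0.1, -0.1]
opening: 0.644
```

```bash
python3 - <<'E'
from h import *;from bench import ctrl
c,P,o=wrist(ctrl,"w8");p=o["eef_pos"];print(p,o["wrist_force"])
m=(P[...,2]>.25)&(P[...,2]<.275)&(abs(P[...,0]-.58)<.04)&(abs(P[...,1]-.173)<.04)
r=cv2.minAreaRect((P[m][:,:2]*1000).astype(np.float32));print("grip",np.median(P[m][:,2]),r)
u=np.array([.9919,-.127]);n=np.array([.127,.9919]);d=np.array(r[0])/1e3-[.679,.1607];print("grip in stand",d@u,d@n)
cv2.imwrite("pics/w8c.png",cv2.resize(c["pixels"][100:330,160:600,::-1],None,fx=1.8,fy=1.8))
E
```

```text
[0.57992113 0.17324614 0.50204902] [-0.76490586 -0.12599504 -0.10517377]
grip 0.25898582913166024 ((578.6801147460938, 173.68008422851562), (23.90265464782715, 23.707931518554688), 81.97000122070312)
grip in stand -0.10115576488037117 0.00013432011901854356
```

View pics/w8c.png

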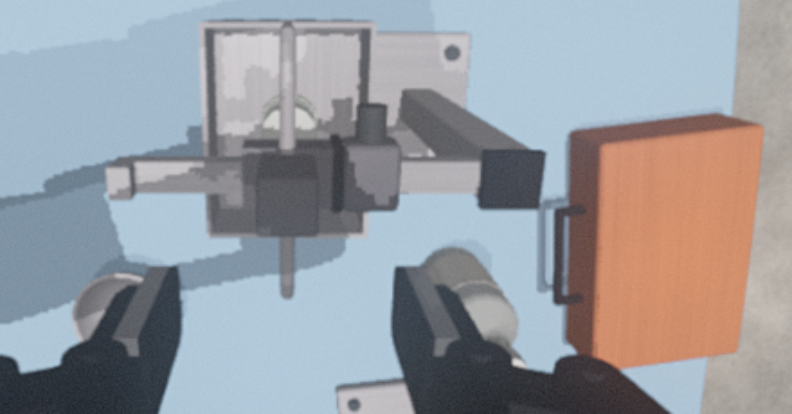

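The basket hangs level with its grip top at 0.259 (same as at the start). It is 0.1 mm off the centre line, the plate is pressed against the collar (335–345,170), the jar is upright and the gripper is clear. Handing in.

```bash
python3 -c "
from bench import ctrl;print(ctrl.hand_in())"
```

```text
the job is handed in; nothing more can be done
None
```

The basket, with the jar still standing in it, is hanging on stand B with the buffer pressed in, and the job is handed in. `hand_in` gives no verdict, so this rests on my own checks.

**What I did:** I gripped the block on stand A, lifted the basket 18 mm, drew it off the tip and carried it level to stand B. I lowered it just behind B's tip, at saddle x about -0.144 m, until it rested on the arm. I then slid it back until the pad was felt, with the push rising from 2 to 6 N at world x 0.580. I backed off slightly, let the arm take the weight, released and rose clear.

**Last checks:**
- **Position:** the grip block is 0.1 mm off B's centre line. Its top is at the same height as when it hung on stand A.
- **Buffer:** the plate sits against the collar. From where the pad was felt, I estimate it is 7 to 8 mm in; I did not measure the travel directly.
- **Jar and gripper:** the jar is upright and the robot touches nothing.
- **Forces and time:** wrist readings suggest about 12 N at most on the arm while sliding. The clock read about 25 s before handing in.

**What disagreed or was less certain:**
- After first contact on B, the downward load kept rising by itself, and even a small lift did not stop it. I eased it with two more small lifts, so the last part of the slide ran almost clear of the arm, 0.1 to 0.4 mm up.
- The buffer's soft spring was lost in sensor noise, so first contact with it was seen in the picture and only the pad was felt.
- After release the basket crept back by less than 1 mm.
- I did not re-measure the other things on the table; no contact with them was seen.

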